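# Clip the lid onto the tub on the market scale

### The job

Pick up the rectangular clip-on lid by its bar handle, set it squarely into the mouth of the white tub that stands on the scale, and press it straight down until both end clips have snapped under the tub's rim and the lid is fully home; then let go. Press slowly and gently, by feel, and stop as soon as the lid is home: the scale's pan sinks under the push before it meets its stop, and the tub and lid must not be rammed. Leave the other things on the counter alone.

Things in the scene. Friction and masses are not known exactly. Their poses are not given: they have to be found in the camera images.
- lid_handle (a point): Centre (half-way up) of the bar handle of the white rectangular clip-on lid, which lies on the counter, handle up (z up). The handle is 60 mm long (along x), 20 mm wide (along y, the grasp) and 30 mm high; its foot stands on the lid's deck, 15 mm below this point. The lid is the same after a half turn.
- lid: The same lid, about 0.16 kg: origin at the centre of its skirt's lower edge, 41 mm below the middle of the handle; same axes.
- lid_deck (a point): Centre of the underside of the lid's deck, 19 mm below the middle of the handle. The deck is 152 x 112 x 4 mm. A plug skirt, 131 (x) by 91 mm outside, its lower edge rounded, goes 22 mm down from here and fits into the tub's mouth.
- lid_clip (a point): One of the lid's two clips, at its +x end (the other is its mirror image at -x), 9 mm below the deck's underside. A clip arm 36 mm wide reaches down outside the rim to 18 mm below the deck's underside and ends in a sloping inward hook; the arms spring outward by up to 7 mm. The lid measures 164 mm over the arms.
- tub: The white rectangular tub, fixed on the pan of the scale: origin at the centre of its underside, x along its long side, z up. 140 x 100 mm outside, 80 mm high, walls 3 mm. With the lid home the handle's middle is 99 mm above this origin, centred, the lid's long side along the tub's, either way round.
- tub_mouth (a point): Centre of the tub's mouth in the plane of the rim's top, 80 mm above the tub's underside. Mouth 134 (x) by 94 mm; rim 152 x 112 mm outside, 7 mm deep. Home: the deck's underside lies here. The hooks meet the rim about 8 mm above home and snap over it about 4 mm above home; that takes a push of some 9 to 16 N in all, then the force falls away until the deck meets the rim, which is rigid.
- scale_pan (a point): Centre of the top of the scale's steel pan (190 x 150 mm), under the tub, the same point as the tub's origin. Under a push of some 3 to 5 N the pan sinks with the tub, by 4 to 20 mm (not known beforehand), to a hard stop, and stays down; only then can the clips be pressed over the rim.
- shaker: Bystander, to be left alone: small clear shaker jar with a steel cap, 38 mm across, 85 mm high; origin at its underside.
- sauce: Bystander, to be left alone: amber sauce bottle, 60 mm across, 190 mm high; origin at its underside.
- spoon: Bystander, to be left alone: steel serving spoon, 220 mm long, lying flat; origin at its underside, about its middle.
- round_lid: Bystander, to be left alone: round grey lid with a small knob, 110 mm across, 28 mm high (belongs to another pot); origin at its underside.
- spice: Bystander, to be left alone: steel spice can, 56 mm across, 90 mm high; origin at its underside.
Things that resemble listed ones, but are neither listed nor needed, are in the scene too. What is shaped like the lid but pink or purple is not meant.

How it is judged:
By the outcome, as a careful person would: the job done as asked, in the order asked, and still so for the second after the job is handed in, with the robot touching nothing.
It also fails if it takes over 59 s, if anything falls off the work surface, if the arm or the gripper's body presses on something with over 40 N, if the wrist force passes 120 N, or if a joint passes its speed limit or range.

### The arm

A 6-joint arm with a two-finger parallel gripper is mounted at the origin on the work surface. World frame = base frame: x ahead of the robot, y to its left, z up, the work surface at z = 0. Lengths are in m, angles in rad, forces in N, time in s.
With the tool pointing down it reaches from about 0.325 to 0.85 m from the base axis. Payload 15.5 kg.
Tool frame: the origin (TCP) lies at the very end of the fingers, on their centre line; the grasp point (between the pads) lies arm.tcp_to_grasp behind it (arm.tcp_to_grasp is the distance from the TCP to the grasp point, in m); z points along the fingers, y is the direction in which the jaws open and shut (so a half turn about z gives the same grasp; the last joint's range is limited). The gripper opens to 91 mm and grips with 3 to 60 N. Pads are 32 mm wide; open, the fingers measure 118 mm over their backs; the gripper's body (76 mm by 178 mm) begins 60 mm behind the grasp point.
Start: joints at [-1.198, 0.494, 1.345, -0, 1.302, -0.096], TCP at [0.282, -0.558, 0.214] pointing down, gripper open.
Joint ranges: [-2.91, 2.91], [-0.82, 2.16], [0.22, 2.67], [-1.22, 4.37], [0.12, 2.79], [-3.08, 3.08]. Speed limits (rad/s): [1.89, 1.89, 2.57, 3.01, 3.01, 3.01].

### API

Orientations are given as a rotation vector (axis times angle).
In Python, from bench import arm, capture gives the robot as it stands.
- The arm moves only by the shell command python3 -m pendant 'ROWS' [FORCE]. ROWS is JSON, one flat list of numbers, 7 for each row, row after row: the turn, a rotation vector about the tool's x, y, z in rad, then the shift along the tool's x, y, z in mm, then the closure, from -1 (fully open) to 1 (shut). A call has 1 to 12 rows; each row is the pose to reach, as a shift and turn from the pose commanded when the call began, along the tool's axes at that moment; what a row does not reach only later rows make up. A row lasts 1/12 s, in which the tool goes at most 41.7 mm and 7.16 degrees, less where a joint would pass 70% of its speed; a pose out of reach is approached as far as the arm can. A call with a gripper value outside its range is refused whole. The fingers move at their own pace and stop on an object; FORCE is the grip in N (left out, the last holds). Time passes only in rows, so rows that repeat a pose let the fingers close. It gives the time, the measured TCP pose, the force and the opening at its end, in the units of the state.
- arm.get_state(): the state, without advancing time (a new reading comes with each control period).
- capture(name): name is "side" or "top"; returns a dict with "img" (480x640x3 uint8, red, green, blue), "range_z" (480x640 float32, m along the optical axis (not along the pixel's ray), 0 where there is no reading), "fx", "fy", "cx", "cy" (pixels), "D" ([k1, k2, p1, p2, k3] as OpenCV has them; the pictures are not rectified), "R" (3x3) and "t" (3): a world point X has camera coordinates R X + t. Camera axes: x right, y down, z forward; pixel columns grow to the right and rows downward; lengths in m; the calibration is good to about 2 mm. A picture is of the moment at which its call begins.
- arm.close_job(): hands the job in, once; it reports no verdict.
The state is a dict: "t": time; "q": joint angles; "qd": joint speeds; "joint_torque": joint torques, N m; "ee_pos": TCP position; "tcp_rot": TCP orientation; "ft_force": force on the tool from outside, world axes, zero at the start; "ft_torque": the same for the moment, N m; "opening": finger opening in m.
Only numpy, scipy, OpenCV 4.12 (cv2) and the standard library are available. Lean on these libraries where they do the work, as an engineer would, in place of code of your own. Each camera call takes 0.05 s, during which the arm holds its last target.

## Working session

There is one attempt and no reset: what is moved stays moved. The work goes in short steps, Python scripts to look and compute and a shell command to move; the robot and the scene stay as the last step left them, time stands still between calls to the robot, and variables do not carry over. Pictures are saved under pics/ and viewed, and the job is handed in when it is done.

```bash
ls; mkdir -p pics
python3 - <<'E'
from bench import arm,capture
import cv2,numpy as np
s=arm.get_state();print(s['t'],s['ee_pos'],s['tcp_rot'],s['ft_force'],s['opening'],arm.tcp_to_grasp)
for n in("top","side"):
    c=capture(n);cv2.imwrite(f"pics/{n}0.png",c['img'][:,:,::-1]);np.savez(f"{n}0.npz",**c);print(c['D'],c['t'])
E
```

```text
pics
0.0 [ 0.28168729 -0.55747639  0.21332827] [-3.05483635e+00 -7.27893999e-01  2.89646773e-04] [-0.96418307  0.18136229 -0.21056811] 0.09126366961559672 0.0188
[-0.12111975  0.          0.          0.          0.        ] [-0.01836397  0.52368594  1.26057252]
[-0.04842633  0.          0.          0.          0.        ] [0.48156472 0.22325225 1.26919804]
```

View pics/top0.png

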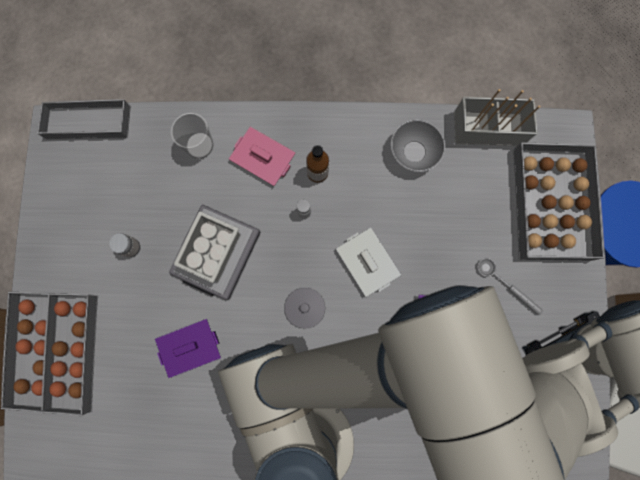

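View pics/side0.png

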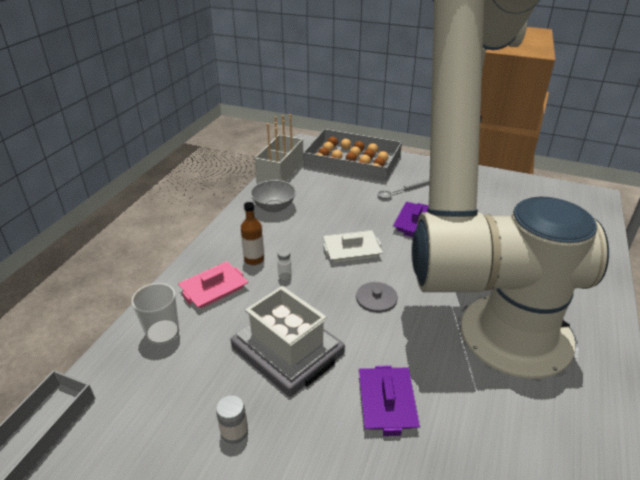

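Lid-shaped candidates in the top view are white (368,262), pink (262,157), purple (187,347), and a purple one half hidden under the arm (420,298). Only the white one fits the description. It shows in the side view at (352,245). The tub is on the scale at top (210,250). I'll confirm with a crop and measure.

```bash
cat > h.py <<'E'
import numpy as np,cv2
def cloud(c):
    K=np.array([[c['fx'],0,c['cx']],[0,c['fy'],c['cy']],[0,0,1.]])
    v,u=np.mgrid[:480,:640]
    p=cv2.undistortPoints(np.stack([u,v],-1).reshape(-1,1,2).astype(np.float64),K,c['D'].astype(float)).reshape(480,640,2)
    z=c['range_z'].astype(float)
    P=np.dstack([p[...,0]*z,p[...,1]*z,z])
    W=(P-c['t'])@c['R']
    W[z==0]=np.nan
    return W
def rect(pts):
    (cx,cy),(w,h),a=cv2.minAreaRect((pts[:,:2]*1000).astype(np.float32))
    if w<h:w,h,a=h,w,a+90
    return cx,cy,w,h,(a+90)%180-90
E
python3 - <<'E'
import numpy as np,cv2
from h import *
for n,box in(("top",((330,215),(410,310))),("side",((310,220),(390,275)))):
    c=dict(np.load(n+"0.npz"));W=cloud(c);(u0,v0),(u1,v1)=box
    w=W[v0:v1,u0:u1].reshape(-1,3);col=c['img'][v0:v1,u0:u1].reshape(-1,3)
    print(n,"table z",np.nanmedian(w[w[:,2]<.01][:,2]))
    print(np.histogram(w[:,2],bins=np.arange(-.01,.08,.005)))
    for lo,hi in((.018,.035),(.046,.07)):
        s=w[(w[:,2]>lo)&(w[:,2]<hi)];print(lo,len(s),rect(s),np.median(s[:,2]),s[:,:2].mean(0)*1000)
for n,box in(("top",((160,195),(270,305))),("side",((225,280),(350,390)))):
    c=dict(np.load(n+"0.npz"));W=cloud(c);(u0,v0),(u1,v1)=box
    w=W[v0:v1,u0:u1].reshape(-1,3)
    print(n,np.histogram(w[:,2],bins=np.arange(-.01,.2,.005)))
c=dict(np.load("top0.npz"))['img'][:,:,::-1]
a=cv2.resize(c[190:320,150:280],(390,390));b=cv2.resize(c[200:330,310:440],(390,390))
cv2.imwrite("pics/crop1.png",np.hstack([a,b]))
E
```

```text
top table z 0.0004183477048672384
(array([ 133, 2102, 2596,  249,    7,   20,  649, 1369,  197,    7,    3,
         10,   63,  100,   13,    0,    0]), array([-0.01 , -0.005,  0.   ,  0.005,  0.01 ,  0.015,  0.02 ,  0.025,
        0.03 ,  0.035,  0.04 ,  0.045,  0.05 ,  0.055,  0.06 ,  0.065,
        0.07 ,  0.075]))
0.018 2233 (483.23968505859375, -166.6033477783203, 164.30715942382812, 113.60069274902344, 32.32339096069336) 0.0263773657936256 [ 482.16028386 -166.19909124]
0.046 186 (483.1278381347656, -166.09283447265625, 60.26726150512695, 20.985803604125977, 32.903289794921875) 0.05564211319327066 [ 482.35342955 -165.54457983]
side table z -0.0001821365988040168
(array([  50, 1569, 1346,   78,   54,   10,  397,  643,   44,   27,   34,
         28,   60,   48,    0,    0,    0]), array([-0.01 , -0.005,  0.   ,  0.005,  0.01 ,  0.015,  0.02 ,  0.025,
        0.03 ,  0.035,  0.04 ,  0.045,  0.05 ,  0.055,  0.06 ,  0.065,
        0.07 ,  0.075]))
0.018 1085 (486.02435302734375, -166.7823486328125, 165.6640167236328, 122.48387145996094, 33.57848358154297) 0.025770074428418107 [ 483.3
[... 801 characters left out ...]
.18 ,  0.185,
        0.19 ,  0.195]))
side (array([  51, 3139, 3218,  197,  159,  142,  330,  566,  731,  216, 1094,
        206,  129,  138,  144,  160,  181,  436,  590,  206,  196,  204,
        192,  142,  120,  406,  409,    5,    0,    0,    0,    0,    0,
          0,    0,    0,    0,    0,    0,    0,    0]), array([-0.01 , -0.005,  0.   ,  0.005,  0.01 ,  0.015,  0.02 ,  0.025,
        0.03 ,  0.035,  0.04 ,  0.045,  0.05 ,  0.055,  0.06 ,  0.065,
        0.07 ,  0.075,  0.08 ,  0.085,  0.09 ,  0.095,  0.1  ,  0.105,
        0.11 ,  0.115,  0.12 ,  0.125,  0.13 ,  0.135,  0.14 ,  0.145,
        0.15 ,  0.155,  0.16 ,  0.165,  0.17 ,  0.175,  0.18 ,  0.185,
        0.19 ,  0.195]))
```

View pics/crop1.png

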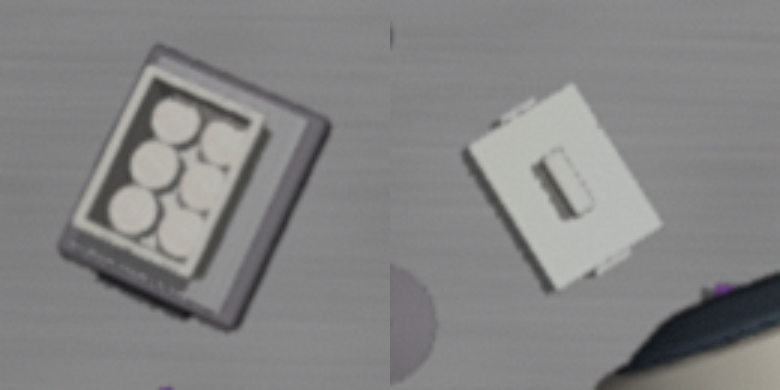

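Crop confirms the white lid with its bar handle and end clips; the tub is on the scale's pan. Next, the tub's rim.

```bash
cat >> h.py <<'E'
from scipy.optimize import least_squares
def proj(c,X):
    K=np.array([[c['fx'],0,c['cx']],[0,c['fy'],c['cy']],[0,0,1.]])
    return cv2.projectPoints(np.asarray(X,float).reshape(-1,1,3),cv2.Rodrigues(c['R'])[0],c['t'].astype(float),K,c['D'].astype(float))[0].reshape(-1,2)
def rectpts(x,y,a,w,h,z):
    P=np.array([[-w/2,-h/2],[w/2,-h/2],[w/2,h/2],[-w/2,h/2]])
    r=np.array([[np.cos(a),-np.sin(a)],[np.sin(a),np.cos(a)]])
    return np.c_[P@r.T+[x,y],np.full(4,z)]
E
python3 - <<'E'
import numpy as np,cv2
from h import *
for n,box in(("top",((160,195),(270,305))),("side",((225,280),(350,390)))):
    c=dict(np.load(n+"0.npz"));W=cloud(c);(u0,v0),(u1,v1)=box
    w=W[v0:v1,u0:u1].reshape(-1,3);w=w[~np.isnan(w[:,0])]
    s=w[(w[:,2]>.114)&(w[:,2]<.13)];print(n,len(s),rect(s),np.median(s[:,2]))
    p=w[(w[:,2]>.032)&(w[:,2]<.046)];print('pan',rect(p),np.median(p[:,2]))
c=dict(np.load("top0.npz"))
lid=rectpts(.4832,-.1663,np.radians(32.6),.152,.112,.026)
W=cloud(c);w=W[195:305,160:270].reshape(-1,3);s=w[(w[:,2]>.114)&(w[:,2]<.13)];r=rect(s)
outs=[]
for n in("top","side"):
    c=dict(np.load(n+"0.npz"));im=c['img'][:,:,::-1].copy();S=5
    tub=[rectpts(r[0]/1e3,r[1]/1e3,np.radians(r[4]),a,b,.121) for a,b in((.152,.112),(.134,.094))]
    for (u0,v0),qs in((((160,195) if n=="top" else (235,280)),tub),(((325,210) if n=="top" else (305,205)),[lid])):
        k=cv2.resize(im[v0:v0+110,u0:u0+110],None,fx=S*.7,fy=S*.7,interpolation=cv2.INTER_CUBIC)
        for q in qs:
            cv2.polylines(k,[np.round((proj(c,q)-[u0,v0]+.5)*S*.7).astype(int)],1,(0,0,255),1)
        outs.append(k)
cv2.imwrite("pics/ov.png",cv2.resize(np.vstack([np.hstack(outs[:2]),np.hstack(outs[2:])]),(600,600)))
E
```

```text
top 724 (506.1045227050781, 249.59878540039062, 150.7904052734375, 116.5450439453125, -22.78961181640625) 0.12133613279309846
pan (504.5346374511719, 248.92117309570312, 205.47604370117188, 177.38009643554688, -23.302413940429688) 0.04130009579628407
side 858 (504.421630859375, 250.1623992919922, 151.08949279785156, 114.21514129638672, -22.04022979736328) 0.11994542896153057
pan (506.38189697265625, 252.87254333496094, 208.5216064453125, 174.6003875732422, -21.304183959960938) 0.04137713836906043
```

View pics/ov.png

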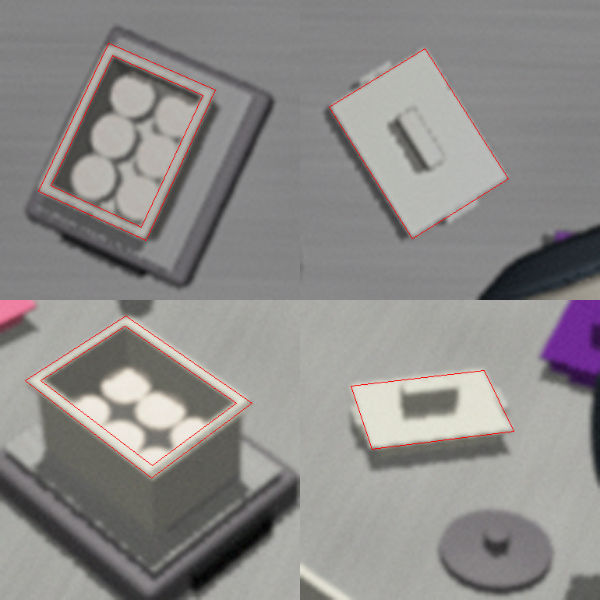

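```bash
cat >> h.py <<'E'
from scipy.ndimage import map_coordinates,gaussian_filter
def fitrect(cs,x0,w,h,z,R=3.5,iters=6,side=None):
    """x0=(x,y,a); edge search normal to projected edges, robust lsq."""
    p=np.array(x0,float)
    gs=[gaussian_filter(c['img'].astype(float).mean(2),.7) for c in cs]
    def edges(p,c,sg):
        Q=rectpts(*p,w,h,z);out=[]
        ctr=proj(c,[Q.mean(0)])[0]
        for i in range(4):
            t=np.linspace(.12,.88,30)[:,None];L=Q[i]*(1-t)+Q[(i+1)%4]*t
            q=proj(c,L);d=q[-1]-q[0];d/=np.linalg.norm(d);nn=np.array([-d[1],d[0]])
            if nn@(q.mean(0)-ctr)<0:nn=-nn
            out.append((L,q,nn))
        return out
    for it in range(iters):
        data=[]
        for c,g in zip(cs,gs):
            for i,(L,q,nn) in enumerate(edges(p,c,1)):
                o=np.arange(-R,R+.01,.1)
                S=q[:,None]+o[None,:,None]*nn
                prof=map_coordinates(g,[S[...,1],S[...,0]],order=3)
                gr=-np.gradient(prof,axis=1) # bright inside -> dark outside
                k=gr[:,3:-3].argmax(1)+3
                ok=gr[np.arange(len(k)),k]>1.0
                data.append((c,i,(q+o[k][:,None]*nn),nn,ok))
        def res(pp):
            r=[]
            for c,i,m,nn,ok in data:
                L=edges(pp,c,1)[i][1]
                r.append((((m-L)@nn)*ok))
            return np.concatenate(r)
        s=least_squares(res,p,loss='soft_l1',f_scale=.3,x_scale=[.01,.01,.1]);p=s.x
    r=res(p).reshape(-1,30)
    return p,np.round([np.median(x) for x in r],2)
E
python3 - <<'E'
from h import *
cs={n:dict(np.load(n+"0.npz")) for n in("top","side")}
np.set_printoptions(precision=4,suppress=True)
for nm,x0,z in(("tub",(.5055,.2498,np.radians(-22.6)),.121),("lid",(.4832,-.1663,np.radians(32.6)),.026)):
    for sel in(("top",),("side",),("top","side")):
        p,r=fitrect([cs[s] for s in sel],x0,.152,.112,z);print(nm,sel,p[:2],np.degrees(p[2]),r)
E
```

```text
tub ('top',) [0.509  0.2484] -23.062615965887183 [0.09 2.68 0.1  1.32]
tub ('side',) [0.5045 0.2495] -23.001507374894622 [0.29 0.19 0.21 0.71]
tub ('top', 'side') [0.5051 0.2498] -22.9179059516354 [-0.   -0.29  0.2  -0.4   0.4   0.01  0.1   0.89]
lid ('top',) [ 0.4838 -0.1662] 32.37436807760866 [ 0.   -0.1  -0.   -0.15]
lid ('side',) [ 0.485 -0.167] 31.667152007959842 [ 0.2  -0.09  0.1   0.2 ]
lid ('top', 'side') [ 0.4842 -0.1663] 32.142948067458526 [-0.1 -0.2  0.1 -0.1  0.4  0.2 -0.1  0.1]
```

```bash
cat >> h.py <<'E'
from scipy.spatial.transform import Rotation as Rn
def delta(s,pos,yaw_deg):
    R0=Rn.from_rotvec(s['tcp_rot']);y=np.radians(yaw_deg)
    x=np.array([np.cos(y),np.sin(y),0]);z=np.array([0,0,-1.]);T=Rn.from_matrix(np.c_[x,np.cross(z,x),z])
    return (R0.inv()*T).as_rotvec(),R0.inv().apply(np.array(pos)-s['ee_pos'])*1000
E
python3 - <<'E'
from h import *
from bench import arm
np.set_printoptions(precision=4,suppress=True)
s=arm.get_state();print(Rn.from_rotvec(s['tcp_rot']).as_matrix())
print(delta(s,(.484,-.1664,.13),32.2))
c=dict(np.load("top0.npz"));W=cloud(c)
for u,v in((305,307),(317,165),(303,210),(414,146)):print(W[v,u])
E
```

```text
[[ 0.8926  0.4509 -0.0004]
 [ 0.4509 -0.8926  0.001 ]
 [ 0.0001 -0.0011 -1.    ]]
(array([-0.0011, -0.0001, -0.0942]), array([ 356.9251, -257.8042,   83.7016]))
[ 0.3601 -0.0001  0.027 ]
[ 0.7156 -0.027   0.1339]
[0.6089 0.008  0.086 ]
[ 0.8166 -0.2995  0.0066]
```

```bash
python3 -m pendant '[0,0,-0.02,32,-23,8,-1, 0,0,-0.04,64,-46,15,-1, 0,0,-0.06,96,-69,22,-1, 0,0,-0.08,128,-92,30,-1, 0,0,-0.094,160,-116,38,-1, 0,0,-0.094,192,-139,45,-1, 0,0,-0.094,224,-162,52,-1, 0,0,-0.094,256,-185,60,-1, 0,0,-0.094,288,-208,68,-1, 0,0,-0.094,320,-231,75,-1, 0,0,-0.094,345,-249,81,-1, 0,0,-0.094,357,-258,84,-1]' 50
python3 - <<'E'
from h import *
from bench import arm,capture
s=arm.get_state();print(s['t'],s['ee_pos'],s['ft_force'],delta(s,(.484,-.1664,.030),32.2))
c=capture("top");cv2.imwrite("pics/t1.png",c['img'][:,:,::-1])
c=capture("side");np.savez("side1.npz",**c);cv2.imwrite("pics/s1.png",c['img'][:,:,::-1])
E
```

```text
t: 1.1
ee_pos: [0.4848, -0.1632, 0.1291]
tcp_rot: [-3.016, -0.874, 0.001]
ft_force: [-0.9, -0.6, -0.6]
opening: 0.0912
1.1 [ 0.484847   -0.16322795  0.12907663] [-0.86584301 -0.60113971 -0.59638784] (array([-0.0013663 ,  0.00025142,  0.00185193]), array([-2.38638586,  2.36374531, 99.07409103]))
```

View pics/s1.png

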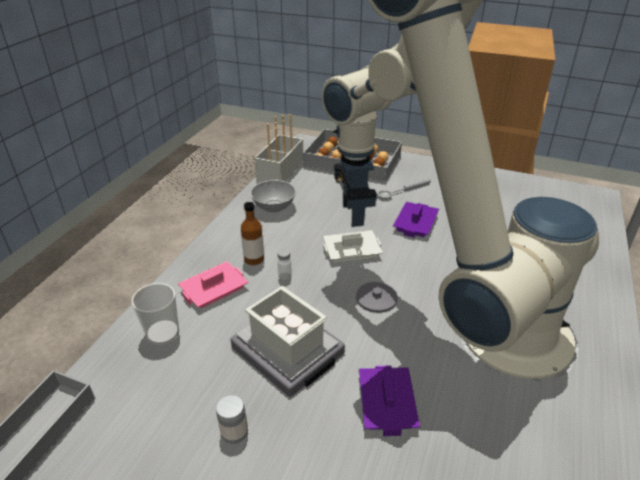

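View pics/t1.png

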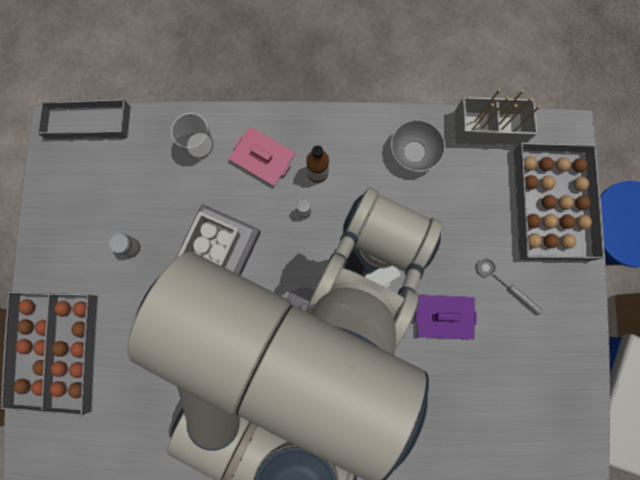

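The side view shows the gripper above the white lid at (352,240); the top view is mostly blocked by the arm. Going down, then re-checking alignment.

Run:
```python
from h import *
from bench import arm
s=arm.get_state();print(s['t'],s['ee_pos'],delta(s,(.484,-.1664,.065),32.2))
```

```text
1.2 [ 0.48454835 -0.16417243  0.12921507] (array([-0.00137103,  0.00047982,  0.00289784]), array([-1.62495419,  1.67604011, 64.21361759]))
```

```bash
python3 -m pendant '[0,0,0,0,0,15,-1, 0,0,0,0,0,30,-1, 0,0,0,0,0,45,-1, 0,0,0,0,0,58,-1, 0,0,0,0,0,64,-1, 0,0,0,0,0,64,-1, 0,0,0,0,0,64,-1, 0,0,0,0,0,64,-1]'
python3 - <<'E'
from h import *
from bench import arm
s=arm.get_state();print(s['t'],s['ee_pos'],delta(s,(.484,-.1664,.030),32.2))
E
```

```text
t: 1.87
ee_pos: [0.4844, -0.167, 0.0666]
tcp_rot: [3.018, 0.87, 0.001]
ft_force: [-0.0, 0.1, -0.6]
opening: 0.0912
1.8667 [ 0.48444378 -0.16704173  0.06662553] (array([ 0.00082091, -0.00047607, -0.000449  ]), array([-0.05135858, -0.80955432, 36.62485586]))
```

```bash
python3 -m pendant '[0,0,0,0,-0.5,8,-1, 0,0,0,0,-0.5,16,-1, 0,0,0,0,-0.5,24,-1, 0,0,0,0,-0.5,30,-1, 0,0,0,0,-0.5,34,-1, 0,0,0,0,-0.5,35,-1, 0,0,0,0,-0.5,35,-1, 0,0,0,0,-0.5,35,-1]'
python3 - <<'E'
from h import *
from bench import arm,capture
s=arm.get_state();print(s['t'],s['ee_pos'],s['ft_force'],delta(s,(.484,-.1664,.030),32.2))
c=capture("side");cv2.imwrite("pics/s2.png",cv2.resize(c['img'][160:280,290:430,::-1],(700,600),interpolation=2))
E
```

```text
t: 2.53
ee_pos: [0.4839, -0.1662, 0.031]
tcp_rot: [3.018, 0.871, 0.0]
ft_force: [0.3, -0.4, -0.4]
opening: 0.0913
2.5333 [ 0.4839447  -0.16618743  0.03096551] [ 0.33711487 -0.44787694 -0.36234957] (array([ 2.94489239e-05, -1.20546879e-05, -1.34189946e-04]), array([-0.06646882,  0.20932527,  0.96551875]))
```

View pics/s2.png

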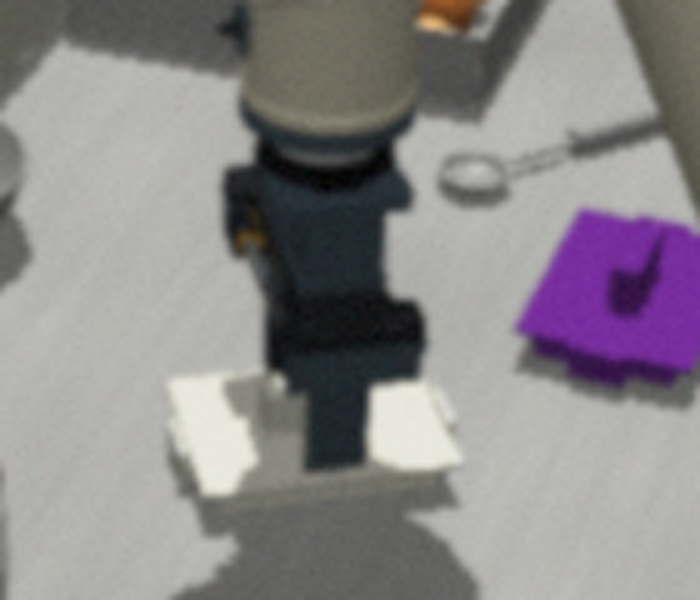

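The fingers straddle the handle at about z = 31 mm, 5 mm above the deck, with the near finger at crop (335,410). Closing, then a small lift.

```bash
python3 -m pendant '[0,0,0,0,0,0,1, 0,0,0,0,0,0,1, 0,0,0,0,0,0,1, 0,0,0,0,0,0,1, 0,0,0,0,0,0,1, 0,0,0,0,0,0,1, 0,0,0,0,0,0,1, 0,0,0,0,0,0,1, 0,0,0,0,0,0,1, 0,0,0,0,0,0,1]' 50
python3 -m pendant '[0,0,0,0,0,-5,1, 0,0,0,0,0,-12,1, 0,0,0,0,0,-25,1, 0,0,0,0,0,-40,1, 0,0,0,0,0,-55,1, 0,0,0,0,0,-75,1, 0,0,0,0,0,-95,1, 0,0,0,0,0,-115,1, 0,0,0,0,0,-135,1, 0,0,0,0,0,-150,1, 0,0,0,0,0,-160,1, 0,0,0,0,0,-160,1]'
python3 - <<'E'
from h import *
from bench import arm,capture
s=arm.get_state();print(s['t'],s['ee_pos'],s['ft_force'],s['ft_torque'],delta(s,(.505,.2497,.19),-22.9))
c=capture("side");cv2.imwrite("pics/s3.png",c['img'][:,:,::-1])
E
```

```text
t: 3.42
ee_pos: [0.4839, -0.1661, 0.0309]
tcp_rot: [-3.018, -0.871, -0.0]
ft_force: [0.1, 0.1, 0.2]
opening: 0.0277
t: 4.42
ee_pos: [0.4847, -0.1665, 0.1935]
tcp_rot: [3.016, 0.87, 0.004]
ft_force: [0.6, 0.5, -0.9]
opening: 0.0198
4.4167 [ 0.48468994 -0.16653069  0.19347698] [ 0.5509381  0.5037037 -0.9363462] [-0.01317377 -0.03030822  0.01269647] (array([ 0.00191393, -0.00333145,  0.96148837]), array([ 238.91554806, -341.44339699,    2.88908053]))
```

View pics/s3.png

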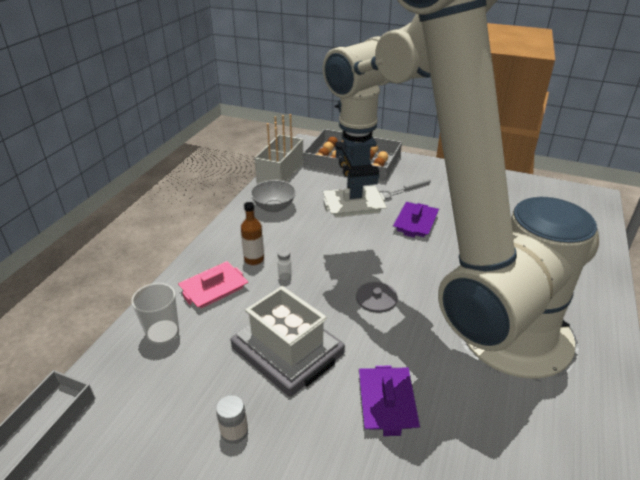

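Lid is held (opening 19.8 mm), at (355,200) in the side view. The fingers were still closing when the lift began, so I'll measure how the lid sits in the grip.

Run:
```python
from h import *
from bench import arm,capture
np.set_printoptions(precision=4,suppress=True)
s=arm.get_state();print(s['t'],s['ee_pos'],delta(s,(.484,-.166,.19),32.2)[0])
c=capture("side");W=cloud(c)
w=W[180:216,318:392].reshape(-1,3);col=c['img'][180:216,318:392].reshape(-1,3)
m=(w[:,2]>.15)&(w[:,2]<.22)&(col.min(1)>150);w=w[m];z0=np.median(w[:,2]);w=w[abs(w[:,2]-z0)<.012]
A=np.c_[w[:,:2]-s['ee_pos'][:2],np.ones(len(w))];k=np.linalg.lstsq(A,w[:,2],rcond=None)[0];print(len(w),k,rect(w))
for zz in (.180,.184,.188):
    p,r=fitrect([c],(.4845,-.1665,np.radians(32.2)),.152,.112,zz);print(zz,p[:2],np.degrees(p[2]),r)
cv2.imwrite("pics/s4.png",cv2.resize(c['img'][140:230,300:410,::-1],(770,630)[:2],interpolation=2)[:600])
```

```text
4.4667 [ 0.4842 -0.1663  0.1921] [ 0.0019 -0.0012 -0.0002]
648 [ 0.0021 -0.0004  0.1818] (485.001953125, -163.96922302246094, 164.79942321777344, 115.50830841064453, 32.56794738769531)
0.18 [ 0.4852 -0.1687] 32.350209738063356 [0.   0.26 0.2  0.2 ]
0.184 [ 0.4834 -0.1627] 32.320696301432584 [0.   0.1  0.18 0.1 ]
0.188 [ 0.4815 -0.1566] 32.401376734294814 [ 0.  -0.   0.1  0. ]
```

View pics/s4.png

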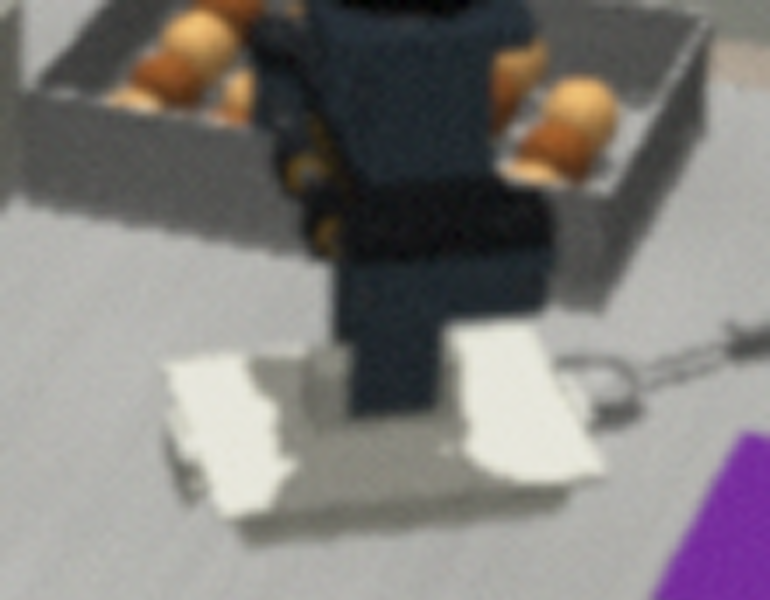

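The fingertips are about 10 mm above the deck, so the grip is higher than I want for pressing. I'll set the lid back down where it was and regrip lower.

```bash
python3 -m pendant '[0,0,0,0,0,25,1, 0,0,0,0,0,50,1, 0,0,0,0,0,75,1, 0,0,0,0,0,100,1, 0,0,0,0,0,120,1, 0,0,0,0,0,135,1, 0,0,0,0,0,143,1, 0,0,0,0,0,149,1, 0,0,0,0,0,153,1, 0,0,0,0,0,155,1, 0,0,0,0,0,155,1, 0,0,0,0,0,155,1]'
python3 -c "
from bench import arm;s=arm.get_state();print(s['t'],s['ee_pos'],s['ft_force'])"
```

```text
t: 5.52
ee_pos: [0.4842, -0.1663, 0.0365]
tcp_rot: [3.018, 0.871, 0.001]
ft_force: [0.7, -0.6, -2.2]
opening: 0.0196
5.5167 [ 0.48424926 -0.16634573  0.0365186 ] [ 0.67729428 -0.62542241 -2.21469659]
```

```bash
python3 -m pendant '[0,0,0,0,0,0,0.3, 0,0,0,0,0,0,0.3, 0,0,0,0,0,0,0.3, 0,0,0,0,0,0,0.3, 0,0,0,0,0,3,0.3, 0,0,0,0,0,5,0.3, 0,0,0,0,0,7,0.3, 0,0,0,0,0,7,0.3, 0,0,0,0,0,7,0.3]'
python3 -m pendant '[0,0,0,0,0,0,1, 0,0,0,0,0,0,1, 0,0,0,0,0,0,1, 0,0,0,0,0,0,1, 0,0,0,0,0,0,1, 0,0,0,0,0,0,1, 0,0,0,0,0,0,1, 0,0,0,0,0,0,1, 0,0,0,0,0,0,1, 0,0,0,0,0,0,1]' 60
```

```text
t: 6.27
ee_pos: [0.4837, -0.1661, 0.0287]
tcp_rot: [-3.018, -0.871, 0.001]
ft_force: [0.0, 0.0, 0.3]
opening: 0.0321
t: 7.1
ee_pos: [0.4839, -0.1662, 0.0289]
tcp_rot: [3.018, 0.871, 0.0]
ft_force: [-0.4, -0.3, 1.0]
opening: 0.0197
```

Gripped at z = 29 mm, 3 mm above the deck, opening 19.7 mm. Lifting.

```bash
python3 -m pendant '[0,0,0,0,0,-5,1, 0,0,0,0,0,-12,1, 0,0,0,0,0,-25,1, 0,0,0,0,0,-45,1, 0,0,0,0,0,-65,1, 0,0,0,0,0,-85,1, 0,0,0,0,0,-105,1, 0,0,0,0,0,-125,1, 0,0,0,0,0,-145,1, 0,0,0,0,0,-160,1, 0,0,0,0,0,-165,1, 0,0,0,0,0,-165,1]'
python3 - <<'E'
from h import *
from bench import arm,capture
np.set_printoptions(precision=4,suppress=True)
c=capture("side");s=arm.get_state();print(s['t'],s['ee_pos'],s['opening'],delta(s,(.505,.2497,.195),-22.9))
W=cloud(c)
w=W[175:216,318:392].reshape(-1,3);col=c['img'][175:216,318:392].reshape(-1,3)
m=(w[:,2]>.15)&(w[:,2]<.22)&(col.min(1)>150);w=w[m];z0=np.median(w[:,2]);w=w[abs(w[:,2]-z0)<.012]
A=np.c_[w[:,:2]-s['ee_pos'][:2],np.ones(len(w))];k=np.linalg.lstsq(A,w[:,2],rcond=None)[0];print(len(w),k,rect(w))
E
```

```text
t: 8.1
ee_pos: [0.4843, -0.1664, 0.1953]
tcp_rot: [3.017, 0.871, 0.003]
ft_force: [0.9, -0.1, -1.3]
opening: 0.0197
8.15 [ 0.4838 -0.1662  0.1941] 0.019640183138797458 (array([ 0.0004, -0.0006,  0.9615]), array([ 239.4636, -340.6451,   -1.0033]))
637 [ 0.0008 -0.0007  0.1921] (484.5870666503906, -163.03964233398438, 164.38731384277344, 115.17537689208984, 32.5597038269043)
```

```bash
python3 -m pendant '[0,0,0.04,10,-14,0,1, 0,0,0.11,26,-38,0,1, 0,0,0.2,48,-68,0,1, 0,0,0.3,72,-102,0,1, 0,0,0.4,98,-140,0,1, 0,0,0.5,124,-177,0,1, 0,0,0.6,151,-215,0,1, 0,0,0.7,177,-252,0,1, 0,0,0.8,201,-286,-1,1, 0,0,0.88,220,-313,-1,1, 0,0,0.94,232,-330,-1,1, 0,0,0.961,239.5,-340.6,-1,1]'
python3 -m pendant '[0,0,0,0,0,0,1, 0,0,0,0,0,0,1, 0,0,0,0,0,0,1, 0,0,0,0,0,0,1]'
python3 - <<'E'
from h import *
from bench import arm,capture
np.set_printoptions(precision=4,suppress=True)
s=arm.get_state();print(s['t'],s['ee_pos'],s['q'],delta(s,(.505,.2497,.195),-22.9))
for n in("side","top"):
    c=capture(n);np.savez(n+"5.npz",**c);cv2.imwrite(f"pics/{n}5.png",c['img'][:,:,::-1])
E
```

```text
t: 9.15
ee_pos: [0.5042, 0.2538, 0.1935]
tcp_rot: [-3.078, 0.626, 0.003]
ft_force: [-0.6, -0.6, -2.3]
opening: 0.0198
t: 9.48
ee_pos: [0.5048, 0.2485, 0.1944]
tcp_rot: [3.078, -0.624, -0.001]
ft_force: [-0.7, 0.2, -1.1]
opening: 0.0199
9.4833 [0.5048 0.2485 0.1944] [ 0.3515  0.4272  1.5257 -0.0002  1.1899  2.3222] (array([ 0.001 ,  0.0008, -0.0002]), array([-0.3153, -1.1312, -0.6456]))
```

View pics/side5.png

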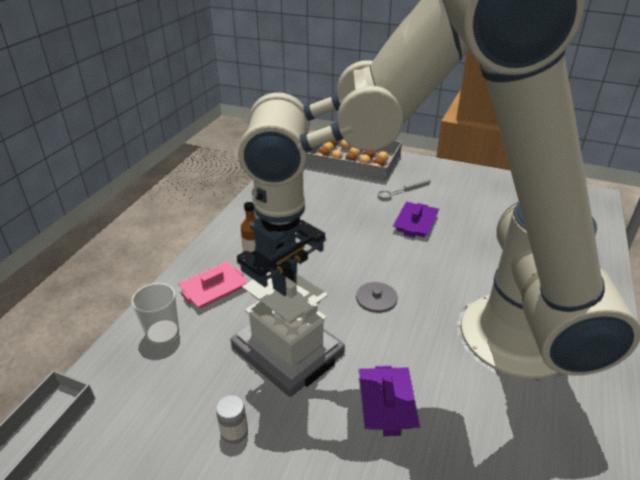

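View pics/top5.png

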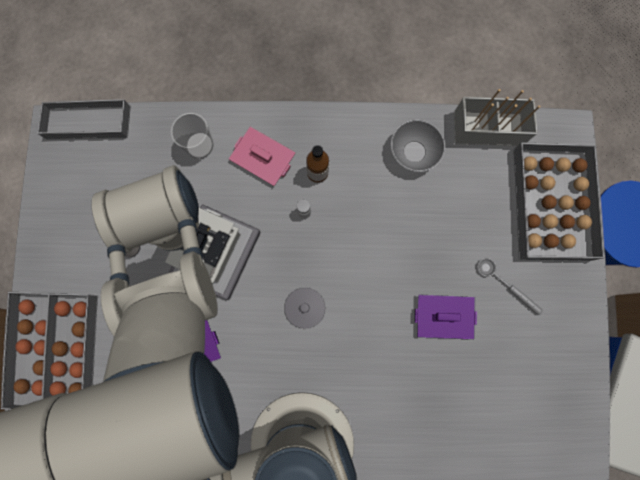

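The lid is over the tub, side view (285,290). Lowering to just above the rim to check alignment with the same camera.

```bash
python3 -m pendant '[0,0,0,0,0,8,1, 0,0,0,0,0,18,1, 0,0,0,0,0,28,1, 0,0,0,0,0,34,1, 0,0,0,0,0,38,1, 0,0,0,0,0,38,1, 0,0,0,0,0,38,1, 0,0,0,0,0,38,1, 0,0,0,0,0,38,1]'
python3 - <<'E'
from h import *
from bench import arm,capture
np.set_printoptions(precision=4,suppress=True)
s=arm.get_state();print(s['t'],s['ee_pos'],s['ft_force'],delta(s,(.505,.2497,.155),-22.9))
c=capture("side");np.savez("side6.npz",**c)
zd=s['ee_pos'][2]-.0027
W=cloud(c);w=W[255:340,225:350].reshape(-1,3);col=c['img'][255:340,225:350].reshape(-1,3)
m=(w[:,2]>.14)&(w[:,2]<.165)&(col.min(1)>90);print(np.median(w[m][:,2]),rect(w[m]))
p,r=fitrect([c],(s['ee_pos'][0],s['ee_pos'][1],np.radians(-22.9)),.152,.112,zd);print('lid',p[:2],np.degrees(p[2]),r)
k=c['img'][250:360,220:360,::-1].copy();k=cv2.resize(k,None,fx=5,fy=5,interpolation=2)
k2=k.copy()
q=rectpts(s['ee_pos'][0],s['ee_pos'][1],np.radians(-22.9),.152,.112,zd)
cv2.polylines(k2,[np.round((proj(c,q)-[220,250]+.5)*5).astype(int)],1,(0,0,255),1)
q=rectpts(.505,.2497,np.radians(-22.9),.152,.112,.121)
cv2.polylines(k2,[np.round((proj(c,q)-[220,250]+.5)*5).astype(int)],1,(0,255,0),1)
cv2.imwrite("pics/s6.png",k2)
E
```

```text
t: 10.33
ee_pos: [0.5054, 0.2498, 0.1573]
tcp_rot: [-3.079, 0.623, -0.001]
ft_force: [-0.4, 0.1, -1.9]
opening: 0.0197
10.3333 [0.5054 0.2498 0.1573] [-0.3923  0.12   -1.9098] (array([-0.0005, -0.0005,  0.0006]), array([-0.3086,  0.2464,  2.3213]))
0.1536945745142471 (501.4302673339844, 253.22866821289062, 157.83056640625, 113.11317443847656, -23.041748046875)
lid [0.503  0.2578] -30.77109107293224 [ 0.    0.    0.   -0.01]
```

View pics/s6.png

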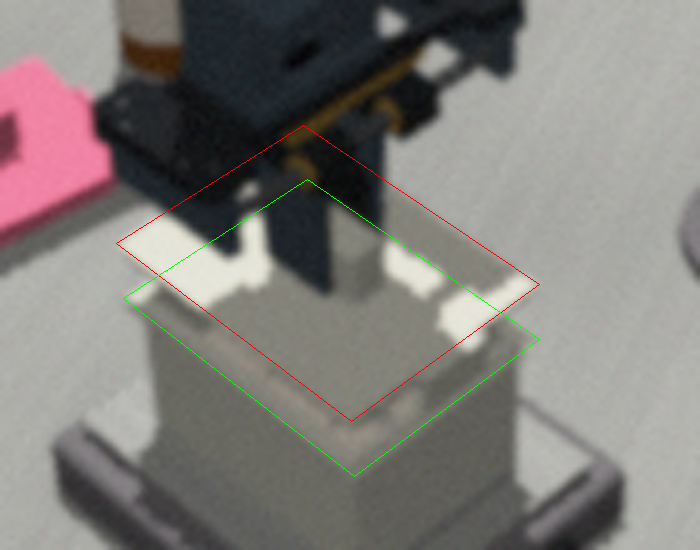

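Predicted lid outline (red) matches the deck edges, and the green rim outline matches the tub. Going down slowly, checking force.

```bash
python3 -m pendant '[0,0,0,0,0,1,1, 0,0,0,0,0,2,1, 0,0,0,0,0,3,1, 0,0,0,0,0,4,1, 0,0,0,0,0,4.5,1, 0,0,0,0,0,5,1, 0,0,0,0,0,5.5,1, 0,0,0,0,0,6,1, 0,0,0,0,0,6.5,1, 0,0,0,0,0,7,1, 0,0,0,0,0,7,1]'
python3 -m pendant '[0,0,0,0,0,0.5,1, 0,0,0,0,0,1,1, 0,0,0,0,0,1.5,1, 0,0,0,0,0,2,1, 0,0,0,0,0,2,1]'
python3 -c "
from bench import arm;s=arm.get_state();print(s['t'],s['ee_pos'],s['ft_force'],s['ft_torque'])"
```

```text
t: 11.3
ee_pos: [0.5051, 0.2497, 0.1498]
tcp_rot: [3.079, -0.623, -0.0]
ft_force: [0.6, -0.1, -2.7]
opening: 0.0195
t: 11.72
ee_pos: [0.5051, 0.2496, 0.1478]
tcp_rot: [3.079, -0.623, -0.0]
ft_force: [0.2, -0.7, -0.7]
opening: 0.0197
11.7167 [0.50506744 0.24964659 0.14779806] [ 0.18983676 -0.69637676 -0.68191339] [ 0.10234342 -0.02135394 -0.00619776]
```

```bash
python3 -m pendant '[0,0,0,0,0,0.5,1, 0,0,0,0,0,1,1, 0,0,0,0,0,1.5,1, 0,0,0,0,0,2,1, 0,0,0,0,0,2,1]'
python3 -m pendant '[0,0,0,0,0,0.5,1, 0,0,0,0,0,1,1, 0,0,0,0,0,1.5,1, 0,0,0,0,0,2,1, 0,0,0,0,0,2,1]'
python3 -c "
from bench import arm;s=arm.get_state();print(s['t'],s['ee_pos'],s['ft_force'],s['ft_torque'])"
```

```text
t: 12.13
ee_pos: [0.5051, 0.2496, 0.1458]
tcp_rot: [3.079, -0.623, -0.0]
ft_force: [0.5, -0.6, -1.3]
opening: 0.0197
t: 12.55
ee_pos: [0.505, 0.2496, 0.1438]
tcp_rot: [3.079, -0.623, -0.0]
ft_force: [-0.5, 0.9, -0.8]
opening: 0.0197
12.55 [0.50504885 0.24963637 0.14382774] [-0.52121306  0.89498442 -0.75347469] [ 0.01478802  0.01449616 -0.00021462]
```

The skirt is about 6 mm into the mouth with no contact force. Continuing to the hook contact height (about z = 136 mm).

```bash
python3 -m pendant '[0,0,0,0,0,0.5,1, 0,0,0,0,0,1,1, 0,0,0,0,0,1.5,1, 0,0,0,0,0,2,1, 0,0,0,0,0,2.5,1, 0,0,0,0,0,3,1, 0,0,0,0,0,3.5,1, 0,0,0,0,0,4,1, 0,0,0,0,0,4,1]'
python3 -m pendant '[0,0,0,0,0,0.5,1, 0,0,0,0,0,1,1, 0,0,0,0,0,1.5,1, 0,0,0,0,0,2,1, 0,0,0,0,0,2.5,1, 0,0,0,0,0,3,1, 0,0,0,0,0,3,1, 0,0,0,0,0,3,1]'
python3 -c "
from bench import arm;s=arm.get_state();print(s['t'],s['ee_pos'],s['ft_force'],s['ft_torque'])"
```

```text
t: 13.3
ee_pos: [0.5051, 0.2496, 0.1398]
tcp_rot: [3.079, -0.623, -0.0]
ft_force: [0.6, -0.5, -1.6]
opening: 0.0198
t: 13.97
ee_pos: [0.5055, 0.2497, 0.1371]
tcp_rot: [-3.079, 0.623, -0.001]
ft_force: [2.5, -0.2, 1.8]
opening: 0.0198
13.9667 [0.50545169 0.24972053 0.13707528] [ 2.45119924 -0.17243318  1.7550946 ] [-0.11681891 -0.67677009  0.01947737]
```

Contact. A lateral +x force of about 2.5 N with a matching moment suggests the +x end is touching first, so I'll shift slightly along tool +x to centre it.

```bash
python3 -m pendant '[0,0,0,0.3,0,0,1, 0,0,0,0.6,0,0,1, 0,0,0,0.6,0,0,1, 0,0,0,0.6,0,0,1]'
python3 -c "
from bench import arm;s=arm.get_state();print(s['t'],s['ee_pos'],s['ft_force'],s['ft_torque'])"
python3 -m pendant '[0,0,0,0,0,0.3,1, 0,0,0,0,0,0.6,1, 0,0,0,0,0,0.8,1, 0,0,0,0,0,1,1, 0,0,0,0,0,1,1, 0,0,0,0,0,1,1]'
python3 -c "
from bench import arm;s=arm.get_state();print(s['t'],s['ee_pos'],s['ft_force'],s['ft_torque'])"
```

```text
t: 14.3
ee_pos: [0.5057, 0.2495, 0.1369]
tcp_rot: [-3.079, 0.623, -0.0]
ft_force: [2.1, 0.1, 1.1]
opening: 0.0197
14.3 [0.50572861 0.24947591 0.13694319] [2.1079021  0.12769089 1.08864767] [-0.05814839 -0.66737176  0.03191034]
t: 14.8
ee_pos: [0.5057, 0.2494, 0.136]
tcp_rot: [-3.079, 0.623, -0.0]
ft_force: [1.9, -0.7, 3.5]
opening: 0.0197
14.8 [0.5056682  0.24942315 0.13595359] [ 1.93819185 -0.69011704  3.47409375] [-0.18570684 -0.49334255 -0.01999637]
```

```bash
python3 -m pendant '[0,0,0,0.3,0,0,1, 0,0,0,0.6,0,0,1, 0,0,0,0.6,0,0,1, 0,0,0,0.6,0,0,1]'
python3 -c "
from bench import arm;s=arm.get_state();print(s['t'],s['ee_pos'],s['ft_force'],s['ft_torque'])"
python3 -m pendant '[0,0,0,0,0,0.3,1, 0,0,0,0,0,0.6,1, 0,0,0,0,0,0.8,1, 0,0,0,0,0,1,1, 0,0,0,0,0,1,1, 0,0,0,0,0,1,1]'
python3 -c "
from bench import arm;s=arm.get_state();print(s['t'],s['ee_pos'],s['ft_force'],s['ft_torque'])"
```

```text
t: 15.13
ee_pos: [0.5061, 0.2492, 0.1359]
tcp_rot: [3.079, -0.623, -0.0]
ft_force: [1.2, 0.7, 3.4]
opening: 0.0196
15.1333 [0.50608178 0.24923653 0.1358795 ] [1.17858002 0.73048114 3.35600325] [ 0.0998199  -0.21873348 -0.02664935]
t: 15.63
ee_pos: [0.5062, 0.2492, 0.1349]
tcp_rot: [3.079, -0.623, -0.0]
ft_force: [0.6, 0.5, 3.5]
opening: 0.0193
15.6333 [0.50616871 0.24918404 0.1348709 ] [0.61369335 0.51548686 3.54330201] [ 0.14015995 -0.12010692 -0.02459632]
```

Lateral force is nearly gone. Vertical force held steady over 1 mm, so the pan is sinking. Continuing in small steps to find its stop.

```bash
for i in 1; do python3 -m pendant '[0,0,0,0,0,0.4,1, 0,0,0,0,0,0.8,1, 0,0,0,0,0,1.2,1, 0,0,0,0,0,1.6,1, 0,0,0,0,0,2,1, 0,0,0,0,0,2,1]'; done | grep -E "ee_pos|force"
python3 -c "
from bench import arm;s=arm.get_state();print(s['t'],s['ee_pos'],s['ft_force'],s['ft_torque'])"
```

```text
ee_pos: [0.5062, 0.2492, 0.1328]
ft_force: [-0.5, 0.9, 3.2]
16.1333 [0.50620859 0.249194   0.13283272] [-0.46268155  0.89313611  3.20877644] [ 0.11124779 -0.14628749 -0.05135852]
```

```bash
python3 -m pendant '[0,0,0,0,0,0.4,1, 0,0,0,0,0,0.8,1, 0,0,0,0,0,1.2,1, 0,0,0,0,0,1.6,1, 0,0,0,0,0,2,1, 0,0,0,0,0,2,1]'
python3 -c "
from bench import arm;s=arm.get_state();print(s['t'],s['ee_pos'],s['ft_force'],s['ft_torque'])"
```

```text
t: 16.63
ee_pos: [0.5063, 0.2492, 0.131]
tcp_rot: [-3.079, 0.623, -0.0]
ft_force: [-0.2, 0.1, 8.3]
opening: 0.0202
16.6333 [0.50630767 0.24921325 0.13103584] [-0.19590563  0.05734352  8.3092193 ] [ 0.07586188  0.10242762 -0.01594902]
```

Force now climbs to 8.3 N, so the pan has reached its stop after about 4–5 mm. Next come the clips, in finer steps.

```bash
python3 -m pendant '[0,0,0,0,0,0.3,1, 0,0,0,0,0,0.6,1, 0,0,0,0,0,0.8,1, 0,0,0,0,0,1,1, 0,0,0,0,0,1,1]'
python3 -c "
from bench import arm;s=arm.get_state();print(s['t'],s['ee_pos'],s['ft_force'],s['ft_torque'])"
```

```text
t: 17.05
ee_pos: [0.5064, 0.2492, 0.1302]
tcp_rot: [-3.079, 0.623, -0.001]
ft_force: [-0.5, -0.5, 9.3]
opening: 0.0198
17.05 [0.5063986  0.24923651 0.13017696] [-0.4965658  -0.46416158  9.34729743] [ 0.06279521  0.13629828 -0.03828173]
```

```bash
python3 -m pendant '[0,0,0,0,0,0.3,1, 0,0,0,0,0,0.6,1, 0,0,0,0,0,0.8,1, 0,0,0,0,0,1,1, 0,0,0,0,0,1,1]'
python3 -c "
from bench import arm;s=arm.get_state();print(s['t'],s['ee_pos'],s['ft_force'],s['ft_torque'])"
```

```text
t: 17.47
ee_pos: [0.5065, 0.2493, 0.1293]
tcp_rot: [-3.079, 0.623, -0.001]
ft_force: [0.1, -0.1, 10.5]
opening: 0.0196
17.4667 [0.50648345 0.24928973 0.12928452] [ 0.09592065 -0.14655915 10.50206794] [-0.06508917  0.16344745  0.01729449]
```

```bash
python3 -m pendant '[0,0,0,0,0,0.3,1, 0,0,0,0,0,0.6,1, 0,0,0,0,0,0.8,1, 0,0,0,0,0,1,1, 0,0,0,0,0,1,1]'
python3 -c "
from bench import arm;s=arm.get_state();print(s['t'],s['ee_pos'],s['ft_force'],s['ft_torque'])"
```

```text
t: 17.88
ee_pos: [0.5062, 0.2493, 0.1278]
tcp_rot: [-3.079, 0.623, 0.0]
ft_force: [0.3, 1.4, 1.2]
opening: 0.0199
17.8833 [0.50620524 0.24925627 0.12784367] [0.31041225 1.38132743 1.1514124 ] [ 0.32176278 -0.08516359 -0.03340977]
```

```bash
python3 -m pendant '[0,0,0,0,0,0.3,1, 0,0,0,0,0,0.6,1, 0,0,0,0,0,0.8,1, 0,0,0,0,0,1,1, 0,0,0,0,0,1,1]'
python3 -c "
from bench import arm;s=arm.get_state();print(s['t'],s['ee_pos'],s['ft_force'],s['ft_torque'])"
```

```text
t: 18.3
ee_pos: [0.5059, 0.249, 0.1265]
tcp_rot: [3.079, -0.623, -0.001]
ft_force: [-0.2, 0.3, -4.9]
opening: 0.0197
18.3 [0.50587476 0.24904336 0.12650548] [-0.1644909   0.29926636 -4.85942057] [ 0.10080096 -0.02563465 -0.00580739]
```

The clips snapped: force fell from 10.5 N to 1.2 N and is now slightly negative. There are about 2–3 mm left to home, which I'll close gently.

```bash
python3 -m pendant '[0,0,0,0,0,0.3,1, 0,0,0,0,0,0.6,1, 0,0,0,0,0,0.8,1, 0,0,0,0,0,1,1, 0,0,0,0,0,1,1]'
python3 -c "
from bench import arm;s=arm.get_state();print(s['t'],s['ee_pos'],s['ft_force'],s['ft_torque'])"
```

```text
t: 18.72
ee_pos: [0.506, 0.2491, 0.1258]
tcp_rot: [3.079, -0.623, -0.001]
ft_force: [0.3, 0.1, -5.0]
opening: 0.0199
18.7167 [0.50604517 0.24914269 0.12577446] [ 0.26300176  0.11006154 -4.98783187] [0.04549287 0.0958899  0.0511955 ]
```

```bash
python3 -m pendant '[0,0,0,0,0,0.2,1, 0,0,0,0,0,0.4,1, 0,0,0,0,0,0.5,1, 0,0,0,0,0,0.5,1]'
python3 -c "
from bench import arm;s=arm.get_state();print(s['t'],s['ee_pos'],s['ft_force'],s['ft_torque'])"
```

```text
t: 19.05
ee_pos: [0.5063, 0.2492, 0.1255]
tcp_rot: [-3.079, 0.623, -0.0]
ft_force: [-0.9, -0.5, -3.1]
opening: 0.0198
19.05 [0.5063036  0.24924116 0.12552502] [-0.89033526 -0.50395673 -3.12698234] [0.06919383 0.14602098 0.01202205]
```

```bash
python3 -m pendant '[0,0,0,0,0,0.2,1, 0,0,0,0,0,0.4,1, 0,0,0,0,0,0.5,1, 0,0,0,0,0,0.5,1]'
python3 -c "
from bench import arm;s=arm.get_state();print(s['t'],s['ee_pos'],s['ft_force'],s['ft_torque'])"
```

```text
t: 19.38
ee_pos: [0.5063, 0.2492, 0.125]
tcp_rot: [-3.079, 0.623, -0.0]
ft_force: [-0.7, 0.7, -1.4]
opening: 0.0196
19.3833 [0.50632771 0.24920068 0.12498447] [-0.67093142  0.71357294 -1.44136168] [0.10420308 0.02091104 0.02053821]
```

```bash
python3 -m pendant '[0,0,0,0,0,0.2,1, 0,0,0,0,0,0.4,1, 0,0,0,0,0,0.5,1, 0,0,0,0,0,0.5,1]'
python3 -c "
from bench import arm;s=arm.get_state();print(s['t'],s['ee_pos'],s['ft_force'],s['ft_torque'])"
```

```text
t: 19.72
ee_pos: [0.5062, 0.2492, 0.1244]
tcp_rot: [3.079, -0.623, -0.0]
ft_force: [-1.4, 0.1, -0.9]
opening: 0.0197
19.7167 [0.50622119 0.24918503 0.12439123] [-1.38456069  0.05073901 -0.88630758] [ 0.08570188 -0.02178973  0.00690161]
```

```bash
python3 -m pendant '[0,0,0,0,0,0.2,1, 0,0,0,0,0,0.4,1, 0,0,0,0,0,0.5,1, 0,0,0,0,0,0.5,1]'
python3 -c "
from bench import arm;s=arm.get_state();print(s['t'],s['ee_pos'],s['ft_force'],s['ft_torque'])"
```

```text
t: 20.05
ee_pos: [0.5063, 0.2492, 0.1241]
tcp_rot: [-3.079, 0.623, -0.0]
ft_force: [-1.6, -0.3, 4.2]
opening: 0.0196
20.05 [0.50626828 0.24919242 0.12411161] [-1.6453494  -0.31880266  4.15329004] [-0.14742202  0.37279154  0.03989933]
```

```bash
python3 -m pendant '[0,0,0,0,0,0.2,1, 0,0,0,0,0,0.4,1, 0,0,0,0,0,0.5,1, 0,0,0,0,0,0.5,1]'
python3 -c "
from bench import arm;s=arm.get_state();print(s['t'],s['ee_pos'],s['ft_force'],s['ft_torque'])"
```

```text
t: 20.38
ee_pos: [0.5063, 0.2492, 0.124]
tcp_rot: [-3.079, 0.623, -0.001]
ft_force: [-4.2, -2.0, 14.8]
opening: 0.0199
20.3833 [0.50626734 0.24921731 0.12403531] [-4.20971601 -1.95153758 14.76444992] [-0.26178859  0.83228159 -0.0249521 ]
```

Rigid contact: z stays at 124.0 mm while force rises to 15 N. That is home, about 4 mm below the snap. I'll relax the push, then look before letting go.

```bash
python3 -m pendant '[0,0,0,0,0,-0.3,1, 0,0,0,0,0,-0.5,1, 0,0,0,0,0,-0.7,1, 0,0,0,0,0,-0.7,1]'
python3 -c "
from bench import arm;s=arm.get_state();print(s['t'],s['ee_pos'],s['ft_force'],s['ft_torque'])"
python3 - <<'E'
from h import *
from bench import capture
c=capture("side");np.savez("side7.npz",**c)
cv2.imwrite("pics/s7.png",cv2.resize(c['img'][260:390,220:360,::-1],(640,594),interpolation=2))
E
```

```text
t: 20.72
ee_pos: [0.5062, 0.2492, 0.1241]
tcp_rot: [-3.079, 0.623, 0.0]
ft_force: [-1.0, -0.6, 2.3]
opening: 0.0195
20.7167 [0.50622163 0.24919985 0.12408314] [-1.04493872 -0.62531423  2.28807268] [0.03310943 0.22219569 0.04630623]
```

View pics/s7.png

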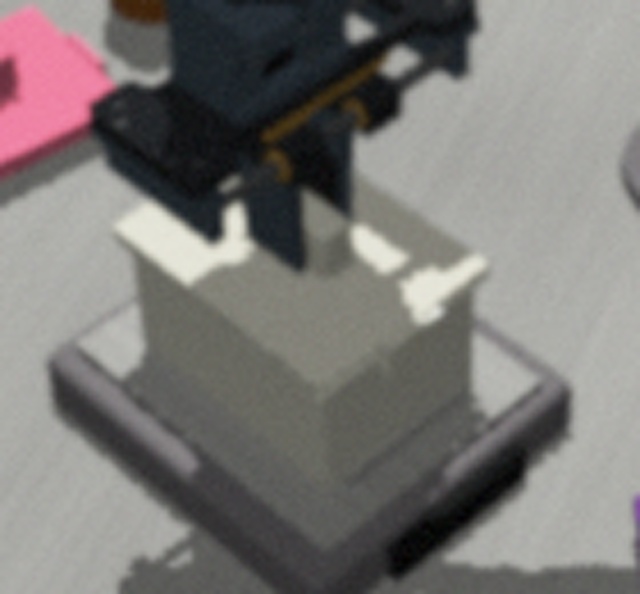

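The lid deck sits flush on the rim all round, crop (300,310). Letting go, then rising.

```bash
python3 -m pendant '[0,0,0,0,0,0,0.3, 0,0,0,0,0,0,0.3, 0,0,0,0,0,0,0.3, 0,0,0,0,0,0,0.3, 0,0,0,0,0,0,0.3, 0,0,0,0,0,0,0.3, 0,0,0,0,0,0,0.3]'
python3 -m pendant '[0,0,0,0,0,-3,0.2, 0,0,0,0,0,-8,0.2, 0,0,0,0,0,-15,0.2, 0,0,0,0,0,-25,0.2, 0,0,0,0,0,-40,0.2, 0,0,0,0,0,-55,0.2, 0,0,0,0,0,-70,0.2, 0,0,0,0,0,-90,0.2, 0,0,0,0,0,-110,0.2, 0,0,0,0,0,-120,0.2, 0,0,0,0,0,-120,0.2]'
python3 - <<'E'
from h import *
from bench import arm,capture
np.set_printoptions(precision=4,suppress=True)
s=arm.get_state();print(s['t'],s['ee_pos'],s['ft_force'])
c=capture("side");W=cloud(c)
w=W[255:390,225:360].reshape(-1,3)
d=w[(w[:,2]>.105)&(w[:,2]<.13)];z0=np.median(d[:,2]);d=d[abs(d[:,2]-z0)<.008];m=d[:,:2].mean(0)
print('deck',len(d),rect(d),np.linalg.lstsq(np.c_[d[:,:2]-[.5055,.2495],np.ones(len(d))],d[:,2],rcond=None)[0])
p=w[(w[:,2]>.028)&(w[:,2]<.046)];print('pan/scale z hist',np.histogram(p[:,2],bins=np.arange(.028,.047,.002)))
h=w[(w[:,2]>.142)&(w[:,2]<.165)];print('handle top',len(h),np.median(h[:,2]),rect(h))
cv2.imwrite("pics/s8.png",cv2.resize(c['img'][240:390,220:360,::-1],(560,600),interpolation=2))
cv2.imwrite("pics/s8f.png",c['img'][:,:,::-1])
E
```

```text
t: 21.35
ee_pos: [0.5062, 0.2492, 0.1241]
tcp_rot: [3.079, -0.623, -0.0]
ft_force: [0.3, 0.3, -0.1]
opening: 0.0319
t: 22.27
ee_pos: [0.5073, 0.2496, 0.2469]
tcp_rot: [-3.077, 0.622, -0.006]
ft_force: [0.3, 0.2, -0.4]
opening: 0.0369
22.2667 [0.5073 0.2496 0.2469] [ 0.2773  0.1747 -0.4253]
deck 2270 (505.61676025390625, 250.9888916015625, 165.09695434570312, 112.96365356445312, -22.44110870361328) [ 0.0012 -0.0049  0.1204]
pan/scale z hist (array([293, 408, 265, 230, 489, 500, 174,  93,  53]), array([0.028, 0.03 , 0.032, 0.034, 0.036, 0.038, 0.04 , 0.042, 0.044,
       0.046]))
handle top 221 0.14969929537166324 (505.75408935546875, 251.77276611328125, 61.229427337646484, 22.591419219970703, -23.17943572998047)
```

View pics/s8.png

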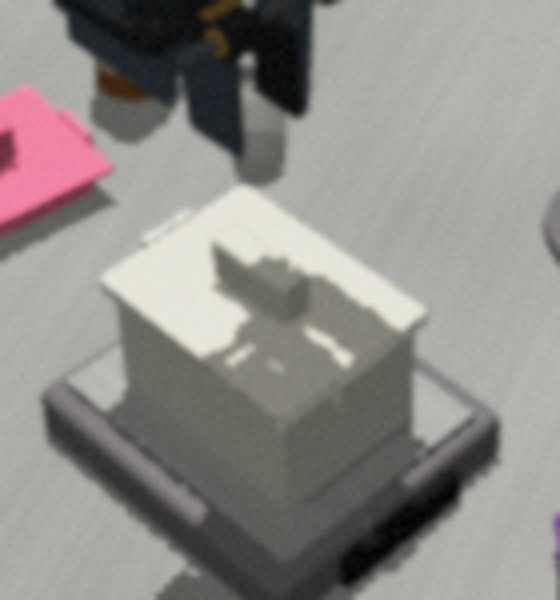

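View pics/s8f.png

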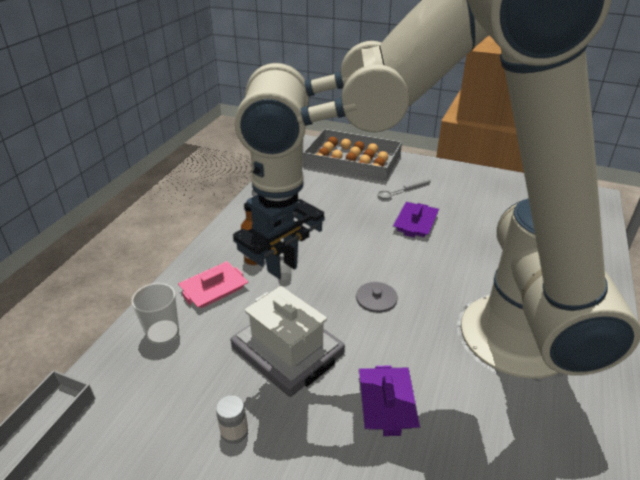

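Run:
```python
from h import *
from bench import arm,capture
c1=capture("side");c0=dict(np.load("side0.npz"));W0=cloud(c0);W1=cloud(c1)
# pan patch right of tub: world points on steel pan
tub=np.array([.5055,.2496]);a=np.radians(-22.8);Rm=np.array([[np.cos(a),np.sin(a)],[-np.sin(a),np.cos(a)]])
for W in(W0,W1):
    w=W[255:395,225:360].reshape(-1,3);l=(w[:,:2]-tub)@Rm.T
    m=(abs(l[:,0])<.09)&(abs(l[:,1])<.07)&((abs(l[:,0])>.076)|(abs(l[:,1])>.056))&(w[:,2]>.02)&(w[:,2]<.05)
    print('pan',m.sum(),np.median(w[m][:,2]))
    r=(abs(l[:,0])<.074)&(abs(l[:,1])<.054)&((abs(l[:,0])>.069)|(abs(l[:,1])>.049))&(w[:,2]>.11)
    print('rim/deck',r.sum(),np.median(w[r][:,2]))
s=arm.get_state();print(s['t'],s['ft_force'])
```

```text
pan 744 0.04186203164496184
rim/deck 417 0.12028720471312146
pan 709 0.0377863649513456
rim/deck 367 0.12046644799206695
22.3667 [-0.75151544 -0.56844466 -0.20395929]
```

The pan sank 4.1 mm, and the 4 mm deck's top is now level with where the rim's top was (+0.2 mm). That means the lid is fully home, and the robot is clear of everything.

```bash
python3 -c "
from bench import arm;print(arm.close_job())"
```

```text
the job is handed in; nothing more can be done
None
```

The white lid is clipped onto the tub, fully home, and I handed the job in at about 22.4 s of the 59 s allowed. No verdict comes back.

- **Grip:** I started the first lift before the fingers had fully closed, so they held the handle too high. I set the lid back down in place, regripped lower and carried it over the tub.
- **Pressing:** The first contact showed a sideways force of about 2.5 N, so I moved the lid roughly 1 mm along its length to centre it. The pan then sank to its stop, and the clips snapped at a reading of about 10.5 N. The deck met the rim firmly at z = 124 mm, where the push peaked at about 15 N. I relaxed the push before opening the fingers.
- **Final checks:**
  - The pan is down 4.1 mm and the lid's top is within about 0.3 mm of its expected home height.
  - The lid is level and in line with the tub, to within about 1–2 mm and half a degree by the side camera.
  - The gripper is clear, with only sensor-noise force on the wrist.
- **Not confirmed:** The hooks under the rim were too small to see. That they caught rests on the force drop and the final height.
- **Other items:** They look unmoved in the side picture, except the sauce bottle and shaker, which were partly hidden behind the gripper; I took no final top view.

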